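# Set the sizing jig to a bridge blank

### The arm

A 6-joint arm with a two-finger parallel gripper is mounted at the origin on the work surface. World frame = base frame: x ahead of the robot, y to its left, z up, the work surface at z = 0. Lengths are in m, angles in rad, forces in N, time in s.
With the tool pointing down it reaches from about 0.275 to 1 m from the base axis. Payload 8.4 kg.
Tool frame: the origin (TCP) lies on the centre line of the jaws, within the pads' length; the fingertips stand 17 mm ahead of it and the grasp point (between the pads) lies 2 mm behind it (bot.tcp_to_tips is the y of the fingertips in the tool frame, in m); y points along the fingers, z is the direction in which the jaws open and shut, and the axes are right-handed (so a half turn about y gives the same grasp; the last joint's range is limited). The gripper opens to 85 mm and grips with 20 to 120 N. Pads are 22 mm wide; open, the fingers measure 114 mm over their backs; the gripper's body (76 mm by 85 mm) begins 54 mm behind the grasp point. The pads swing forward as they close: fully open they stand 13 mm farther back than shut.
Start: joints at [-1.351, 0.353, 1.633, -0, 1.155, -0.002], TCP at [0.137, -0.61, 0.248] pointing down, gripper open.
Joint ranges: [-2.63, 2.63], [-0.92, 2.1], [0.06, 2.66], [-1.3, 4.44], [0, 2.69], [-3.02, 3.02]. Speed limits (rad/s): [2.22, 2.22, 2.79, 3.14, 3.14, 3.14].

### API

Orientations are given as a unit quaternion [x, y, z, w].
In Python, from workcell import bot, hand, kinematics, get_obs, vision, hand_in gives the robot as it stands. The module is installed in compiled form; this text tells all that it offers. Calls block until the motion is done:
- bot.reach(position, orientation): joint-space move of the TCP to a pose.
- bot.servo_line(position, ori=None, velocity=0.15): straight line of the TCP; ori=None keeps the orientation; velocity is the mean speed in m/s.
- bot.goto_joints(angles): joint-space move.
- hand.move_gripper(opening, strength=None): finger opening in m; strength is the grip in N (None keeps the last); returns when the fingers have stopped.
- bot.dwell(seconds).
- kinematics.solve_ik(position, orientation): joint angles nearest the present ones, or None.
- get_obs(): the state.
- vision.read_camera(name): name is "scene" or "top"; returns a dict with "frame" (480x640x3 uint8, red, green, blue), "intrinsics" (3x3 intrinsics, pixels), "view" (4x4, takes a point from world to camera coordinates). Camera axes: x right, y down, z forward; pixel columns grow to the right and rows downward; lengths in m; the calibration is good to about 2 mm. A picture is of the moment at which its call begins. There is no depth.
A pose or a line that the arm cannot do raises bot.IKError and nothing moves.
- hand_in(): hands the job in, once; it reports no verdict.
The state is a dict: "time_s": time; "joint_pos": joint angles; "joint_vel": joint speeds; "joint_efforts": joint torques, N m; "position": TCP position; "orientation": TCP orientation; "wrist_force": force on the tool from outside, world axes, zero at the start; "ft_torque": the same for the moment, N m; "gripper_width": finger opening in m.
Only numpy, scipy, OpenCV 4.12 (cv2) and the standard library are available. Lean on these libraries where they do the work, as an engineer would, in place of code of your own. Each camera call takes 0.05 s, during which the arm holds its last target.

### The job

Lay the bridge blank flat and upright in the jig, lengthwise along the fence, between the fence's liner and the jaw, and let go of it. Turn the dial clockwise click by click until the jaw has pushed the blank up against the liner and the dial will take no further click, feeling for it gently so that the wood is not crushed; then turn the dial back exactly two clicks, so that the blank keeps a little running clearance, and let go. Leave the other things on the bench alone.

Things in the scene. Friction and masses are not known exactly. Their poses are not given: they have to be found in the camera images.
- jig: Fixed sizing jig: plywood bed 130 (x) x 270 (y) x 14 mm; origin at the centre of its underside, on the bench. The jaw moves along its y axis; fence and jaw run along its x axis. At its +y end a grey gearbox (76 x 90 mm, top 50 mm above the bench, centred at y = +70 mm) carries the dial. The bed is open at both x ends.
- fence: Fixed wooden bar on the bed, 96 (x) x 20 (y) x 30 mm high. Origin at the middle of the bottom edge of its inner face, on the bed's top, 14 mm above the bench; y points to the jaw, axes parallel to the jig's. In front of that face stands a fixed plywood liner, 84 x 26 mm high, 3 to 12 mm thick (changed from job to job, not measured); from liner to jaw 36 to 49 mm are open at the start.
- jaw: Moving wooden jaw, 74 (x) x 16 (y) x 28 mm high, 1 mm above the bed, on two rods from the gearbox; origin at the middle of its face towards the fence, 14 mm above the bench. The dial drives it through a stiff spring (8 N per mm pushed back), so with the blank against the liner a further click adds about 20 N. Above 30 N the wood is crushed.
- jaw_face (a point): Centre of the jaw's face towards the fence, 29 mm above the bench; same axes as the jig.
- dial (a joint): Dial angle in rad, 0 at the start (a click), growing clockwise seen from above; stops at -0.9 and 3.9. Clicks every pi/10 rad; let go, it rests in the nearest click. A click clockwise moves the jaw 2.5 mm towards the fence. Peak torque between clicks 0.04 to 0.065 N m; each 10 N on the jaw adds 0.08 N m. A click counts as taken only if the dial stays in it when let go; jaw pressure may turn it back.
- dial_grip (a point): Point to grip the dial, on its upright axis, 77 mm above the bench. The dial is a round black ribbed knob, 36 mm across (39 over the ribs, which are only seen), 32 mm high, from 56 to 88 mm above the bench, on a 62 mm index plate. The point's axes turn with it; a white line on top shows its -x side. It can be gripped at any angle.
- blank: Loose dark wood bridge blank, 54 mm long (x), 26 wide (y), 36 high: straight-sided for the lower 24 mm, then a ridge 16 wide, 12 high along its length. Origin at the centre of its underside. 50 to 100 g. Starts upright on the bench. Grip it across its 54 mm ends; in the jig its length lies along the jig's x axis, near x = 0, either way round.
- glue: Bystander: glue bottle, 52 mm diameter, 120 mm high; origin at the centre of its underside. Leave alone.
- gouge: Bystander: carving tool with wooden handle, 200 mm long, lying on the bench along its x axis. Leave alone.
- plane: Bystander: small wooden hand plane, 120 x 42 mm, 60 mm high; origin at the centre of its underside. Leave alone.
Not all that is in view belongs to the job. There is more than one size of the blank; the job needs the largest.

How it is judged:
On the way, in this order (a step that is already met when the one before it is completed fails the run):
1. the blank lies flat on the jig's bed between fence and jaw, let go (x of blank in the frame of jig between -0.022 and 0.022 m and z of blank in the frame of jig between 0.011 and 0.017 m and y of blank in the frame of fence between 0.014 and 0.042 m and angle between blank's own z axis and vertical below 0.06 rad and angle between the x axis of blank and the x axis of jig, either way round below 0.3 rad and contact force between the fingers and blank below 0.1 N and contact force between jaw and blank below 2 N), for 0.2 s.
2. the jaw bears on the blank, which is stopped by the liner (over 3 N) (contact force between jaw and blank above 3 N), for 0.04 s.
At the end, for the whole second after the job is handed in: The blank lies flat in the jig against the liner (origin 15 to 26.2 mm from the fence, within 0.06 rad), within 25 mm of the jig's middle; the dial rests two clicks back from the last click it would take: the gap between blank and jaw is 3.7 to 7.8 mm (two clicks and the rest of one); all at rest ((y of jaw_face in the frame of blank between 0.0167 and 0.0208 m or y of jaw_face in the frame of blank between -0.0208 and -0.0167 m) and y of blank in the frame of fence between 0.015 and 0.0262 m and x of blank in the frame of jig between -0.025 and 0.025 m and z of blank in the frame of jig between 0.011 and 0.017 m and angle between the x axis of blank and the x axis of jig, either way round below 0.06 rad and angle between blank's own z axis and vertical below 0.06 rad and velocity of joint dial between -0.05 and 0.05 rad/s and linear speed of blank below 0.01 m/s); the robot touches nothing.
It fails at once if the wood is crushed: over 30 N between jaw and blank (contact force between jaw and blank above 30 N).
It fails at once if the glue is disturbed (moved over 15 mm) (distance of glue from where it was at the start of the episode above 0.015 m).
It fails at once if the gouge is disturbed (moved over 15 mm) (distance of gouge from where it was at the start of the episode above 0.015 m).
It fails at once if the plane is disturbed (moved over 15 mm) (distance of plane from where it was at the start of the episode above 0.015 m).
It also fails if it takes over 72 s, if anything falls off the work surface, if the arm or the gripper's body presses on something with over 40 N, if the wrist force passes 120 N, or if a joint passes its speed limit or range.

## Working session

There is one attempt and no reset: what is moved stays moved. The work goes in short steps, each a Python script; the robot and the scene stay as the last script left them, time stands still between calls to the robot, and variables do not carry over. Pictures are saved under pics/ and viewed, and the job is handed in when it is done.

```bash
mkdir -p pics
python3 - <<'E'
from workcell import vision,get_obs,bot
import cv2
for n in("scene","top"):
    c=vision.read_camera(n); cv2.imwrite(f"pics/{n}0.png",c["frame"][:,:,::-1]); print(n,c["intrinsics"].round(1).tolist(),c["view"].round(4).tolist())
o=get_obs();print({k:v for k,v in o.items()},bot.tcp_to_tips)
E
```

```text
scene [[511.2, 0.0, 320.0], [0.0, 511.2, 246.8], [0.0, 0.0, 1.0]] [[0.6432, 0.7657, -0.002, -0.3914], [0.5603, -0.4725, -0.6803, -0.249], [-0.5219, 0.4365, -0.7329, 1.4068], [0.0, 0.0, 0.0, 1.0]]
top [[475.8, 0.0, 316.6], [0.0, 475.8, 240.6], [0.0, 0.0, 1.0]] [[-0.0265, -0.9996, 0.0026, 0.0478], [-0.9955, 0.0261, -0.0913, 0.5806], [0.0912, -0.005, -0.9958, 1.142], [0.0, 0.0, 0.0, 1.0]]
{'time_s': 0.1, 'joint_pos': array([-1.35139834e+00,  3.53580915e-01,  1.63403730e+00,  4.34153470e-06,
        1.15517318e+00, -2.40425458e-03]), 'joint_vel': array([-2.42902862e-04, -5.54708567e-04, -2.18802716e-03,  7.70114184e-05,
        8.27515124e-04,  7.18266308e-04]), 'joint_efforts': array([ 1.60922729e-03, -6.06359982e+01, -3.42819893e+01, -1.77912528e-05,
        3.92338901e-03, -1.65126323e-05]), 'position': array([ 0.13740751, -0.60931401,  0.24764508]), 'orientation': array([-0.07830215,  0.70318428, -0.70234132,  0.07821316]), 'wrist_force': array([-0.09292162, -0.85394356, -0.30499495]), 'ft_torque': array([-0.0088073,  0.003195 ,  0.0298663]), 'gripper_width': 0.08552704291991509} 0.017
```

View pics/scene0.png

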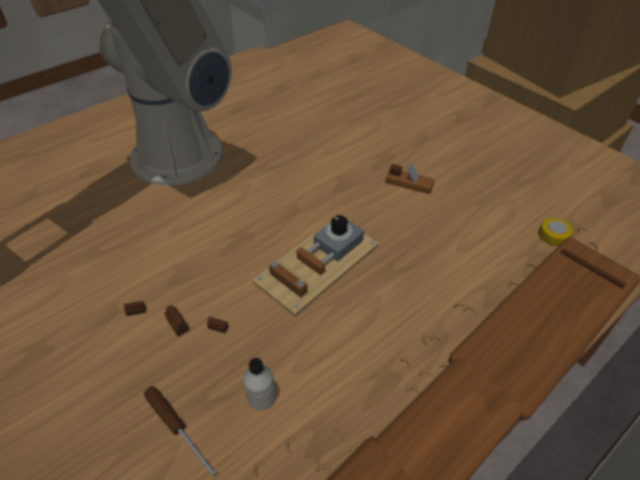

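View pics/top0.png

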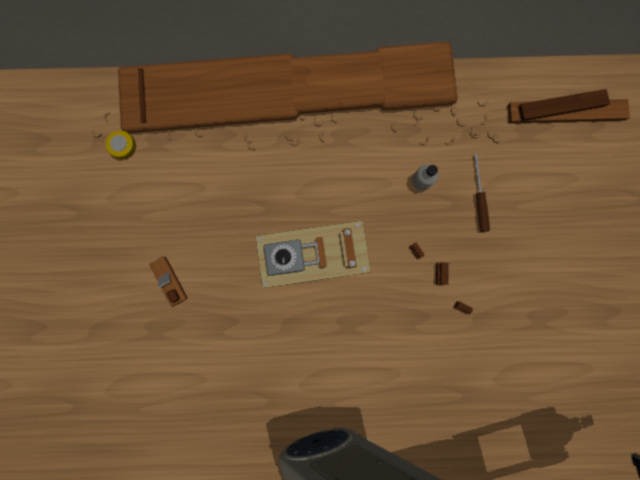

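Candidates for the blank in the top image are (417,251), (442,273) and (463,308). (442,273) looks the largest, so I'll check it with enlarged crops.

Run:
```python
import cv2
t=cv2.imread("pics/top0.png");s=cv2.imread("pics/scene0.png")
def crop(im,x,y,w,h,k,n): cv2.imwrite(n,cv2.resize(im[y:y+h,x:x+w],None,fx=k,fy=k,interpolation=cv2.INTER_CUBIC))
crop(t,400,235,80,80,7,"pics/c1.png");crop(t,250,215,130,80,6,"pics/c2.png");crop(s,110,290,130,60,6,"pics/c3.png");crop(s,245,205,140,110,5,"pics/c4.png")
```

```text
(no output)
```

View pics/c1.png

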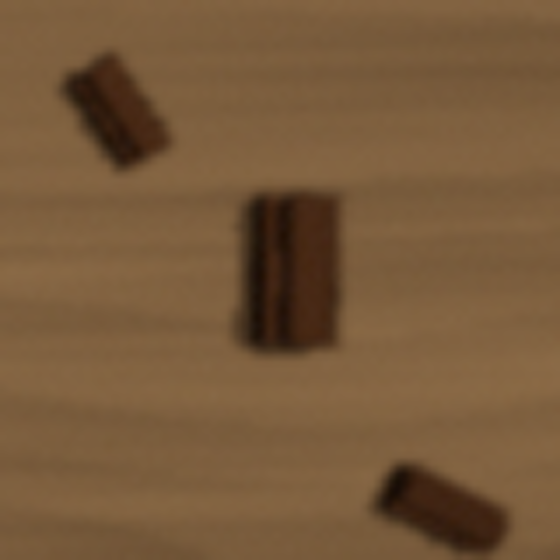

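View pics/c2.png

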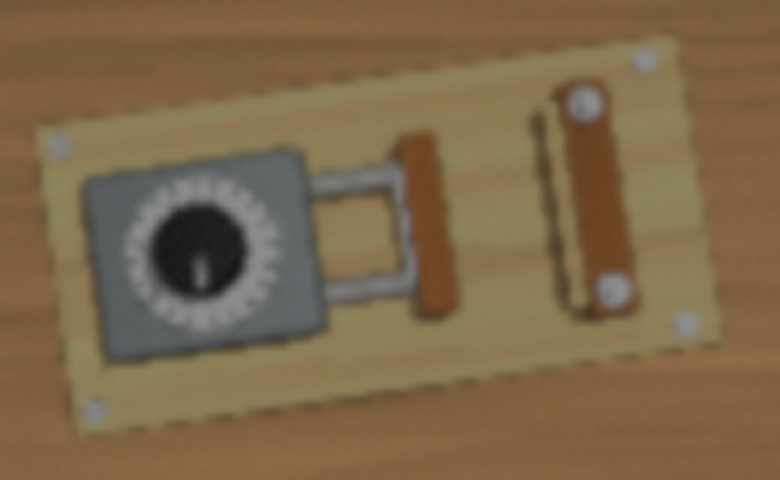

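View pics/c3.png

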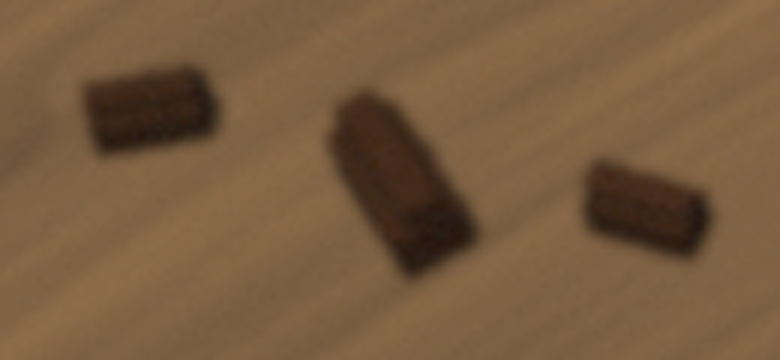

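View pics/c4.png

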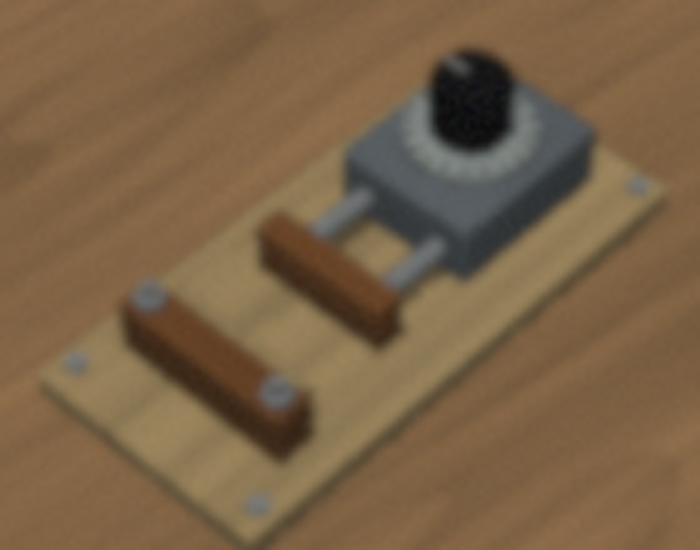

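The three candidates are dark ridged blanks. The middle one, top (442,273) and scene (177,320), is clearly the largest: ~155 crop px at 2.8 px/mm is 55 mm. Next I'll fit the poses and overlay them.

```bash
cat > h.py <<'E'
import numpy as np,cv2
from scipy.optimize import least_squares
from scipy.spatial.transform import Rotation as R
def proj(c,P):
    P=np.atleast_2d(P);q=P@c["view"][:3,:3].T+c["view"][:3,3];q=q@c["intrinsics"].T;return q[:,:2]/q[:,2:]
def w(p,L):
    x,y,a=p;L=np.atleast_2d(L).astype(float);c,s=np.cos(a),np.sin(a)
    return np.c_[x+c*L[:,0]-s*L[:,1],y+s*L[:,0]+c*L[:,1],L[:,2]]
def fit(obs,p0):
    # obs: list of (cam, local pts, pixels)
    f=lambda p:np.concatenate([(proj(c,w(p,L))-np.array(px)).ravel() for c,L,px in obs])
    r=least_squares(f,p0);return r.x,f(r.x)
def cp(pts,k,ox,oy): return (np.array(pts,float)+.5)/k-.5+[ox,oy]
def box(c,im,p,x0,x1,y0,y1,z0,z1,col,k,ox,oy):
    V=np.array([[x,y,z] for x in(x0,x1) for y in(y0,y1) for z in(z0,z1)])
    q=(proj(c,w(p,V))-[ox,oy]+.5)*k-.5
    for i in range(8):
        for b in(1,2,4):
            if not i&b: cv2.line(im,tuple(int(v) for v in q[i].round()),tuple(int(v) for v in q[i|b].round()),col,1)
def cropim(c,x,y,w_,h,k): return cv2.resize(c["frame"][y:y+h,x:x+w_,::-1],None,fx=k,fy=k,interpolation=cv2.INTER_CUBIC)
E
python3 - <<'E'
from h import *
from workcell import vision
T=vision.read_camera("top");S=vision.read_camera("scene")
a,b=.065,.135
LT=[[a,b,.014],[a,-b,.014],[-a,-b,.014],[-a,b,.014],[0,.07,.088]]
pT=cp([(40,127),(677,37),(720,342),(78,435),(200,250)],6,250,215)
LS=[[-a,-b,.014],[a,-b,.014],[a,b,.014],[0,.07,.088]]
pS=cp([(40,378),(250,543),(665,190),(472,66)],5,245,205)
for o in([(T,LT,pT)],[(S,LS,pS)],[(T,LT,pT),(S,LS,pS)]):
    J,r=fit(o,[.47,0,0]);print("jig",J.round(4),r.round(1))
l,h=.027,.008
LB=[[l,h,.036],[l,-h,.036],[-l,-h,.036],[-l,h,.036]]
B,r=fit([(T,LB,cp([(291,193),(338,194),(336,349),(287,349)],7,400,235))],[.43,-.25,0]);print("blank",B.round(4),r.round(1))
np.savez("pose.npz",J=J,B=B)
for n,c,v in(("t",T,[(250,215,130,80,6),(400,235,80,80,7)]),("s",S,[(245,205,140,110,5),(110,290,130,60,6)])):
    x,y,ww,hh,k=v[0];im=cropim(c,*v[0])
    box(c,im,J,-a,a,-b,b,0,.014,(255,255,0),k,x,y)
    box(c,im,J,-.038,.038,.025,.115,.014,.05,(0,255,0),k,x,y)
    box(c,im,J,-.018,.018,.052,.088,.056,.088,(0,0,255),k,x,y)
    cv2.imwrite(f"pics/o{n}1.png",im)
    x,y,ww,hh,k=v[1];im=cropim(c,*v[1])
    box(c,im,B,-l,l,-.013,.013,0,.024,(255,255,0),k,x,y);box(c,im,B,-l,l,-h,h,.024,.036,(0,255,0),k,x,y)
    cv2.imwrite(f"pics/o{n}2.png",im)
A=[cv2.imread(f"pics/o{n}{i}.png") for n,i in(("t",1),("s",1),("t",2),("s",2))]
M=np.zeros((600,800,3),np.uint8)
for i,m in enumerate(A):
    m=cv2.resize(m,None,fx=min(400/m.shape[1],300/m.shape[0]),fy=min(400/m.shape[1],300/m.shape[0]));M[300*(i//2):300*(i//2)+m.shape[0],400*(i%2):400*(i%2)+m.shape[1]]=m
cv2.imwrite("pics/ov1.png",M)
E
```

```text
jig [0.5503 0.0426 0.1148] [-0.9 -0.3  0.4 -0.4  1.1  0.5 -0.4  0.5 -0.2 -0.3]
jig [0.5483 0.0419 0.1291] [-0.9 -0.7  0.6  0.   0.5 -1.  -0.3  1.7]
jig [0.5496 0.0422 0.1198] [-0.8  0.3  0.4 -0.4  1.3  0.5 -0.1  1.   0.   0.1 -0.6 -0.9  0.4  0.2
  1.3 -0.4  0.4  2.1]
blank [ 0.4931 -0.2746 -0.0677] [ 0.  -0.1 -0.1  0.  -0.2  0.2  0.2 -0.1]
```

View pics/ov1.png

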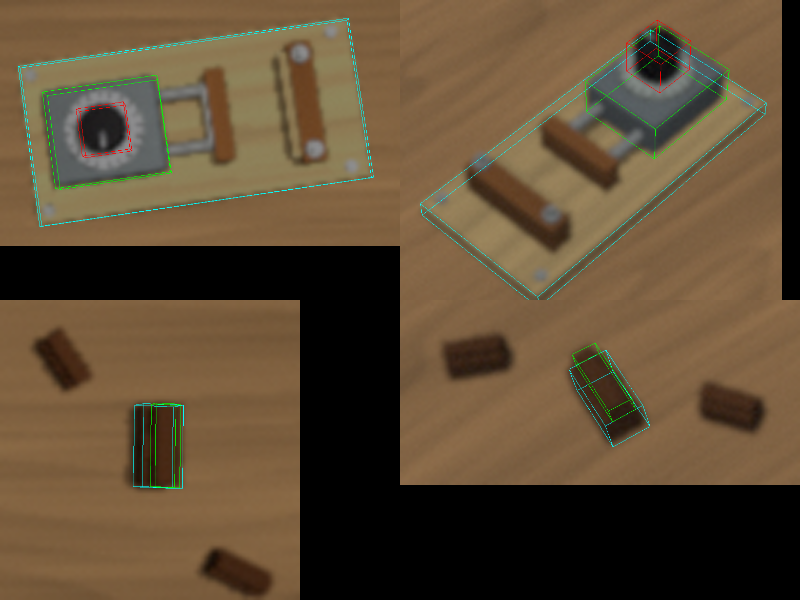

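```bash
cat >> h.py <<'E'
def ray(c,px,z):
    Rm=c["view"][:3,:3];C=-Rm.T@c["view"][:3,3];d=Rm.T@np.linalg.inv(c["intrinsics"])@np.array([px[0],px[1],1.]);return C+d*(z-C[2])/d[2]
def loc(p,P):
    c,s=np.cos(p[2]),np.sin(p[2]);d=np.array(P)[:2]-p[:2];return np.array([c*d[0]+s*d[1],-s*d[0]+c*d[1]])
def down(a):
    # jaws open along world angle a, tool down
    y=np.array([0,0,-1.]);z=np.array([np.cos(a),np.sin(a),0]);return R.from_matrix(np.c_[np.cross(y,z),y,z]).as_quat()
E
python3 - <<'E'
from h import *
from workcell import vision,kinematics
T=vision.read_camera("top");J=np.array([.5503,.0426,.1165])
for n,px,z in(("jaw a",(437,133),.043),("jaw b",(459,306),.043),("jaw back",(400,140),.043),("liner a",(541,108),.040),("liner b",(575,305),.040),("fence a",(567,85),.044),("fence b",(592,312),.044),("fence out",(605,85),.044),("fence out",(636,305),.044),("dial",(200,250),.088)):
    print(n,loc(J,ray(T,cp([px],6,250,215)[0],z)).round(4))
for a in(-.0677,-.0677+np.pi):
    print(a,[kinematics.solve_ik([.4931,-.274,z],down(a)) for z in(.2,.022)])
d=w(J,[[0,.07,0]])[0];print(d)
for a in(-1.5,0,.1165,1,1.57,2.5,np.pi): print(a,kinematics.solve_ik([d[0],d[1],.078],down(a)))
E
```

```text
jaw a [ 0.0356 -0.0288]
jaw b [-0.0347 -0.0275]
jaw back [ 0.0349 -0.0136]
liner a [ 0.04  -0.072]
liner b [-0.0409 -0.0739]
fence a [ 0.0474 -0.0835]
fence b [-0.0447 -0.0799]
fence out [ 0.0452 -0.0987]
fence out [-0.0445 -0.0978]
dial [-0.0007  0.0697]
-0.0677 [array([-5.09843638e-01,  3.11236133e-01,  1.81178585e+00, -4.44089210e-16,
        1.01857067e+00, -4.42143638e-01]), array([-5.09843638e-01,  5.67726074e-01,  1.90967370e+00, -4.44089210e-16,
        6.64192883e-01, -4.42143638e-01])]
3.0738926535897932 [array([-5.09843638e-01,  3.11236133e-01,  1.81178585e+00, -4.44089210e-16,
        1.01857067e+00,  2.69944902e+00]), array([-5.09843638e-01,  5.67726074e-01,  1.90967370e+00, -4.44089210e-16,
        6.64192883e-01,  2.69944902e+00])]
[0.54216343 0.11212551 0.        ]
-1.5 [ 2.01226834e-01  4.65089799e-01  1.91472323e+00 -4.44089210e-16
  7.61779622e-01  1.70122683e+00]
0 [ 2.01226834e-01  4.65089799e-01  1.91472323e+00 -4.44089210e-16
  7.61779622e-01  2.01226834e-01]
0.1165 [ 2.01226834e-01  4.65089799e-01  1.91472323e+00 -4.44089210e-16
  7.61779622e-01  8.47268345e-02]
1 [ 2.01226834e-01  4.65089799e-01  1.91472323e+00 -4.44089210e-16
  7.61779622e-01 -7.98773166e-01]
1.57 [ 2.01226834e-01  4.65089799e-01  1.91472323e+00 -4.44089210e-16
  7.61779622e-01 -1.36877317e+00]
2.5 [ 2.01226834e-01  4.65089799e-01  1.91472323e+00 -4.44089210e-16
  7.61779622e-01 -2.29877317e+00]
3.141592653589793 [ 2.01226834e-01  4.65089799e-01  1.91472323e+00 -4.44089210e-16
  7.61779622e-01 -2.94036582e+00]
```

Run:
```python
import cv2
t=cv2.imread("pics/top0.png")
cv2.imwrite("pics/c5.png",cv2.resize(t[222:276,310:376],None,fx=12,fy=11,interpolation=cv2.INTER_CUBIC)[:600])
```

```text
(no output)
```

View pics/c5.png

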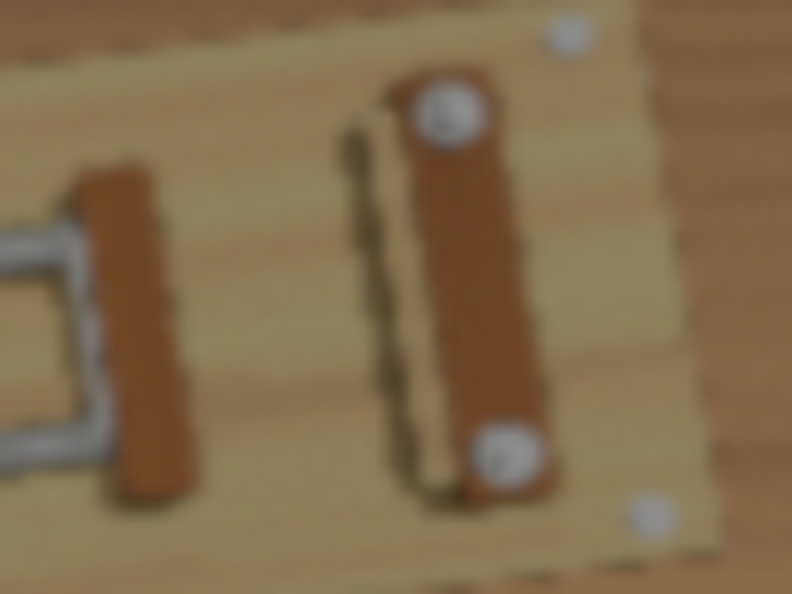

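Jig origin is about (0.550,0.043), yaw 0.117. In the jig frame the jaw face is at y≈-28 mm and the liner at ≈-73 mm, so the gap is ~45 mm, which fits the 36–49 mm given. I'm going for the grasp.

Run:
```python
from h import *
from workcell import *
q=down(-.0677)
bot.reach([.4931,-.274,.12],q)
bot.servo_line([.4931,-.274,.024],velocity=.12)
print(get_obs()["time_s"],get_obs()["position"])
hand.move_gripper(.045,strength=30)
o=get_obs();print(o["time_s"],o["gripper_width"],o["wrist_force"])
bot.servo_line([.4931,-.274,.16],velocity=.15)
o=get_obs();print(o["time_s"],o["gripper_width"],o["wrist_force"],o["position"])
ims=[]
for n,b in(("top",(380,200,120,120)),("scene",(110,220,140,140))):
    c=vision.read_camera(n);ims.append(cv2.resize(cropim(c,*b,3),(400,400)))
cv2.imwrite("pics/g1.png",np.hstack(ims))
```

```text
3.0333 [ 0.49347393 -0.27432365  0.02453417]
3.4333 0.05354445865414601 [-1.03565555  0.23539042  6.91397333]
4.4917 0.053787545654964915 [ 0.17423096 -0.410455   -1.01666978] [ 0.49251225 -0.2736414   0.15912247]
```

View pics/g1.png

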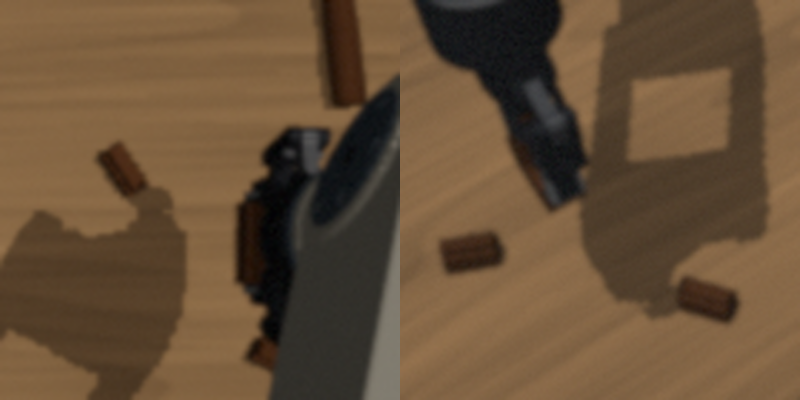

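The grip width of 53.8 mm matches the 54 mm blank, and both views show it held at top (~463,273). Next I'll carry it over the slot and lower it, feeling for the bed.

Run:
```python
from h import *
from workcell import *
J=np.array([.5503,.0426,.1165]);q=down(J[2])
p=w(J,[[0,-.0505,0]])[0];print(p)
bot.reach([p[0],p[1],.14],q)
bot.servo_line([p[0],p[1],.065],velocity=.12)
o=get_obs();print(o["time_s"],o["gripper_width"],o["wrist_force"],o["position"])
ims=[]
for n,b in(("top",(290,190,110,110)),("scene",(230,190,150,150))):
    c=vision.read_camera(n);ims.append(cv2.resize(cropim(c,*b,3),(400,400)))
cv2.imwrite("pics/g2.png",np.hstack(ims))
```

```text
[ 0.55616995 -0.00755769  0.        ]
6.4333 0.05333572427690773 [ 1.32786065  0.3137965  -0.82608882] [ 0.55662938 -0.00787933  0.06544675]
```

View pics/g2.png

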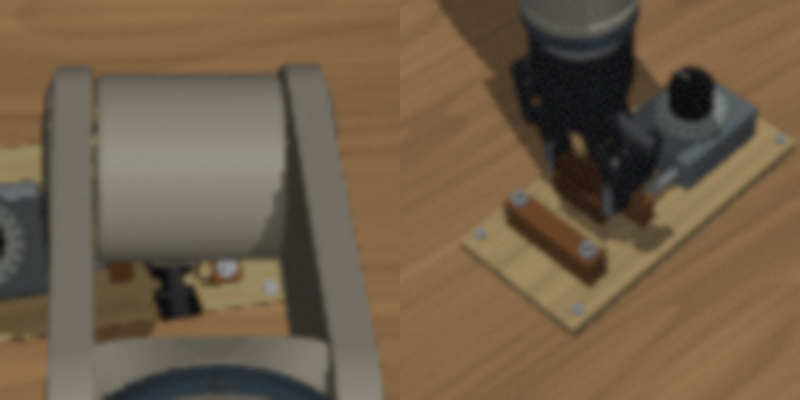

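The scene view shows the blank between fence and jaw, roughly parallel to them. Lowering now.

Run:
```python
from h import *
from workcell import *
J=np.array([.5503,.0426,.1165]);p=w(J,[[0,-.0505,0]])[0]
bot.servo_line([p[0],p[1],.043],velocity=.08)
f0=get_obs()["wrist_force"];print(f0)
z=.043
while z>.0345:
    z-=.001;bot.servo_line([p[0],p[1],z],velocity=.03)
    f=get_obs()["wrist_force"]-f0;print(round(z,4),f.round(1),get_obs()["position"].round(4))
    if f[2]>4 or np.hypot(*f[:2])>8:break
print(get_obs()["time_s"])
```

```text
[-0.53865287  0.03877217 -0.61190852]
0.042 [-0.3 -0.5  0.9] [ 0.5563 -0.0076  0.0421]
0.041 [ 1.1 -0.5 -0.1] [ 0.5562 -0.0076  0.0411]
0.04 [ 0.4 -0.7 -0.4] [ 0.5561 -0.0076  0.0399]
0.039 [-0.2 -0.3 -0.4] [ 0.5562 -0.0076  0.039 ]
0.038 [-3.   0.4 11.8] [ 0.5562 -0.0076  0.0389]
8.2083
```

Run:
```python
from h import *
from workcell import *
J=np.array([.5503,.0426,.1165]);p=w(J,[[0,-.0505,0]])[0]
hand.move_gripper(.072)
bot.servo_line([p[0],p[1],.13],velocity=.15)
bot.reach([.40,.20,.25],down(J[2]))
print(get_obs()["time_s"],get_obs()["wrist_force"])
T=vision.read_camera("top");S=vision.read_camera("scene")
cv2.imwrite("pics/p1.png",cropim(T,250,215,130,80,6));cv2.imwrite("pics/p2.png",cropim(S,245,205,140,110,5))
```

```text
10.4 [-0.08241557  0.02752485 -0.16272562]
```

View pics/p1.png

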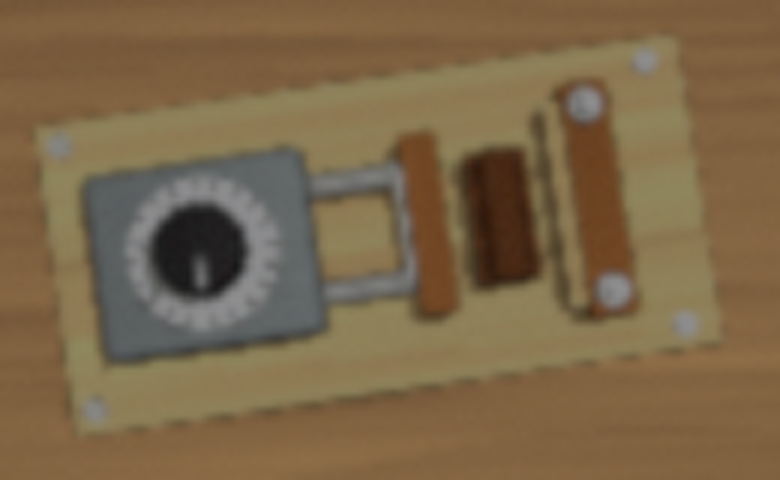

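View pics/p2.png

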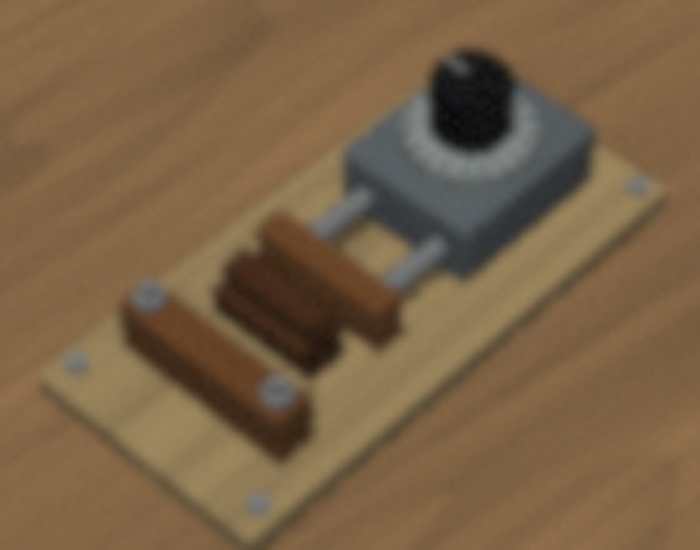

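The blank lies upright between jaw and liner, centred at crop (503,215), with clear gaps on both sides. Next is the dial.

Run:
```python
from h import *
from workcell import *
J=np.array([.5503,.0426,.1165]);p=w(J,[[0,.07,0]])[0];a=1.6
bot.reach([p[0],p[1],.13],down(a))
bot.servo_line([p[0],p[1],.078],velocity=.12)
o=get_obs();print(o["time_s"],o["wrist_force"].round(2),o["ft_torque"].round(3),o["position"].round(4))
hand.move_gripper(.055)
hand.move_gripper(.030,strength=20)
bot.dwell(.1)
o=get_obs();print(o["time_s"],o["gripper_width"],o["wrist_force"].round(2),o["ft_torque"].round(3),o["position"].round(4),o["joint_pos"])
```

```text
12.6167 [-0.06  0.35 -0.69] [ 0.03   0.038 -0.03 ] [0.5423 0.1123 0.0782]
13.325 0.035082518247205756 [ 0.04 -0.98  5.48] [-0.093  0.209 -0.009] [0.5423 0.1121 0.0784] [ 2.01164288e-01  4.64537928e-01  1.91446412e+00 -1.94657939e-04
  7.62188402e-01 -1.39878234e+00]
```

Run:
```python
from h import *
from workcell import *
q=get_obs()["joint_pos"].copy();q0=np.array([.201227,.465090-.0005,1.914723,0,.761780,-1.39877]);q0[:5]=q[:5];np.save("q0.npy",q0)
for k in range(1,11):
    q=q0.copy();q[5]+=k*np.pi/50
    bot.goto_joints(q);o=get_obs()
    print(round(o["time_s"],2),k/5,o["joint_pos"][5]-q0[5],o["wrist_force"].round(2),o["ft_torque"].round(3),round(o["gripper_width"],4))
```

```text
13.57 0.2 0.061305115742862126 [-0.47  0.33  2.55] [ 0.031  0.089 -0.011] 0.0355
13.82 0.4 0.12307868842459357 [-1.23  0.96  2.15] [0.085 0.156 0.043] 0.0351
14.07 0.6 0.18552071692354466 [-1.29  1.43  2.49] [ 0.195  0.168 -0.104] 0.0352
14.32 0.8 0.24814715955118083 [-1.27  2.81  2.95] [ 0.401  0.177 -0.074] 0.0355
14.57 1.0 0.3108675808243111 [-0.52  3.32  2.92] [0.572 0.167 0.015] 0.0355
14.82 1.2 0.3736489874167095 [-0.99  4.78  2.35] [0.808 0.168 0.042] 0.0356
15.07 1.4 0.43710785074989955 [-1.15  4.91  1.95] [0.809 0.192 0.037] 0.0354
15.32 1.6 0.5000991516223854 [-1.73  4.98  2.13] [ 0.81   0.135 -0.013] 0.0355
15.57 1.8 0.5628901679562535 [-1.56  5.36  2.42] [ 0.871  0.175 -0.047] 0.0353
15.82 2.0 0.6256862496174453 [-0.87  5.33  1.8 ] [ 0.988  0.067 -0.021] 0.0355
```

Lateral forces are small and the detents show in the torque as ±0.05–0.1 N m. I'll go on to 5 clicks in coarse steps, then use fine steps with averaged torque and a stop threshold.

```bash
cat >> h.py <<'E'
def samp(n=6,dt=.02):
    from workcell import bot,get_obs
    t=[]
    for _ in range(n):
        bot.dwell(dt);o=get_obs();t.append(np.r_[o["ft_torque"],o["wrist_force"]])
    return np.mean(t,0),o
E
python3 - <<'E'
from h import *
from workcell import *
q0=np.load("q0.npy")
for k in list(np.arange(2.5,5.01,.5))+list(np.arange(5.2,6.61,.2)):
    q=q0.copy();q[5]+=k*np.pi/10
    bot.goto_joints(q);m,o=samp(4)
    print(round(o["time_s"],2),round(k,1),"tz %.3f"%m[2],m[3:].round(1),m[:2].round(2),round(o["gripper_width"],4))
    if m[2]>.13: print("STOP");break
E
```

```text
16.17 2.5 tz -0.001 [-0.8  6.   1.9] [1.03 0.13] 0.0352
16.51 3.0 tz -0.009 [-0.3  6.5  1.6] [1.09 0.08] 0.0353
16.85 3.5 tz -0.025 [-0.1  7.   1.2] [1.16 0.01] 0.0354
17.19 4.0 tz 0.035 [0.3 7.2 0.7] [ 1.17 -0.04] 0.0354
17.53 4.5 tz 0.015 [1.3 7.5 0.3] [ 1.23 -0.12] 0.0353
17.88 5.0 tz 0.008 [ 0.5  7.4 -0.5] [ 1.2  -0.14] 0.0355
18.19 5.2 tz 0.042 [ 1.5  7.5 -0.3] [ 1.24 -0.19] 0.0354
18.51 5.4 tz 0.033 [ 1.5  7.7 -0.8] [ 1.22 -0.19] 0.0352
18.82 5.6 tz -0.035 [ 1.5  7.1 -0.7] [ 1.22 -0.26] 0.0355
19.14 5.8 tz -0.063 [ 2.   7.4 -0.6] [ 1.2  -0.26] 0.0353
19.46 6.0 tz -0.049 [ 2.1  7.4 -1.8] [ 1.17 -0.32] 0.0351
19.77 6.2 tz 0.047 [ 2.3  7.  -1. ] [ 1.21 -0.31] 0.0354
20.09 6.4 tz 0.043 [ 2.8  7.3 -2.1] [ 1.17 -0.35] 0.0356
20.41 6.6 tz -0.038 [ 3.1  6.8 -1.5] [ 1.12 -0.37] 0.0354
```

Run:
```python
from h import *
from workcell import *
q0=np.load("q0.npy")
for k in np.arange(6.75,9.5,.15):
    q=q0.copy();q[5]+=k*np.pi/10
    bot.goto_joints(q);m,o=samp(5)
    print(round(o["time_s"],2),round(k,2),"tz %.3f"%m[2],m[3:].round(1),round(o["gripper_width"],4))
    if m[2]>.11: print("STOP");break
```

```text
20.74 6.75 tz -0.046 [ 2.8  6.7 -1.5] 0.0353
21.07 6.9 tz -0.049 [ 3.2  6.4 -2.1] 0.0354
21.41 7.05 tz 0.011 [ 3.2  6.6 -2. ] 0.0353
21.74 7.2 tz 0.048 [ 3.   6.9 -2. ] 0.0354
22.07 7.35 tz 0.086 [ 3.3  5.9 -1.8] 0.0353
22.41 7.5 tz 0.031 [ 3.7  5.9 -2.6] 0.0354
22.74 7.65 tz 0.045 [ 3.7  6.  -2.9] 0.0353
23.07 7.8 tz 0.037 [ 3.5  5.5 -2.2] 0.0349
23.41 7.95 tz 0.117 [ 3.8  5.4 -2.2] 0.0354
STOP
```

Jaw torque builds from about click 7.15 and reaches 0.13 N m (~16 N) near click 8. That is more than twice what the detent can hold, so click 8 is not taken and click 7 is the last. I'll turn back to click 5 and let go.

Run:
```python
from h import *
from workcell import *
q0=np.load("q0.npy")
for k in (7.5,7.25,7.0,6.5,6,5.5,5.2,5.0):
    q=q0.copy();q[5]+=k*np.pi/10
    bot.goto_joints(q);m,o=samp(3)
    print(round(o["time_s"],2),round(k,2),"tz %.3f"%m[2],m[3:].round(1),round(o["gripper_width"],4))
hand.move_gripper(.06)
p=get_obs()["position"]
bot.servo_line([p[0],p[1],.14],velocity=.12)
bot.reach([.40,.22,.25],down(.1))
print(get_obs()["time_s"],get_obs()["wrist_force"])
T=vision.read_camera("top");S=vision.read_camera("scene")
cv2.imwrite("pics/r1.png",cropim(T,250,215,130,80,6));cv2.imwrite("pics/r2.png",cropim(S,245,205,140,110,5))
```

```text
23.73 7.5 tz 0.071 [ 3.2  6.1 -2.5] 0.0353
24.02 7.25 tz 0.084 [ 3.3  6.2 -2.5] 0.0352
24.32 7.0 tz -0.019 [ 3.3  7.  -2.4] 0.0352
24.65 6.5 tz 0.008 [ 2.9  6.8 -1. ] 0.0351
24.98 6 tz -0.004 [ 2.3  6.9 -1.5] 0.0355
25.3 5.5 tz 0.033 [ 2.3  7.7 -0.6] 0.0353
25.6 5.2 tz 0.057 [ 1.   7.2 -0.6] 0.0351
25.9 5.0 tz 0.015 [ 1.2  7.6 -0.7] 0.0354
27.775 [-0.39875691 -0.05250249  0.16034823]
```

View pics/r1.png

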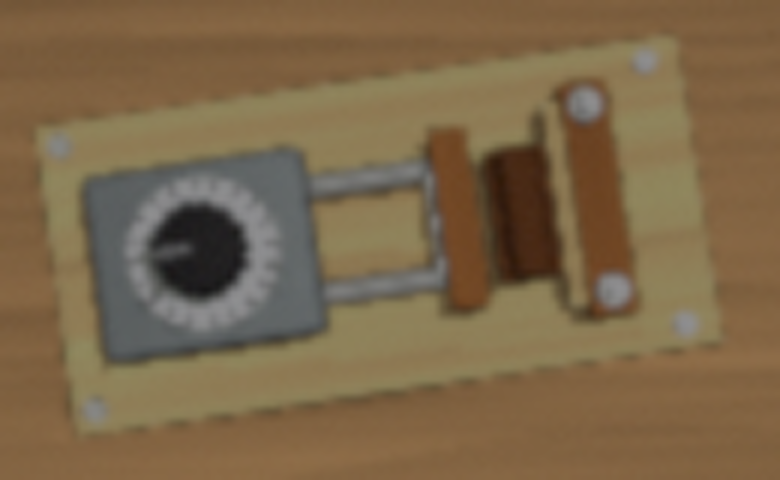

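View pics/r2.png

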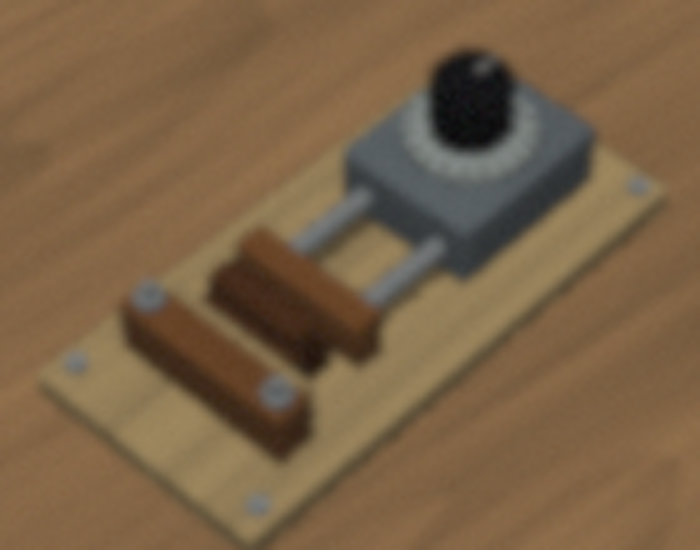

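```bash
python3 - <<'E'
from h import *
from workcell import vision
c=vision.read_camera("top");cc=c["frame"]
cv2.imwrite("pics/r3.png",cropim(c,315,225,50,50,12))
J=np.array([.5503,.0426,.1165]);x,y,k=315,225,12
im=cropim(c,x,y,50,50,k)
jy=-.028-.0125; by=jy-.0054-.013   # predicted jaw face and blank centre
def at(yy,xx=0): p=w(J,[[xx,yy,0]])[0];return [p[0],p[1],J[2]]
box(c,im,at(jy+.008),-.037,.037,-.008,.008,.015,.043,(0,255,0),k,x,y)
B=at(by)
box(c,im,B,-.027,.027,-.013,.013,.014,.038,(255,255,0),k,x,y);box(c,im,B,-.027,.027,-.008,.008,.038,.050,(0,0,255),k,x,y)
cv2.imwrite("pics/r4.png",im);print(jy,by)
E
python3 -c "
import cv2,numpy as np
cv2.imwrite('pics/r5.png',cv2.resize(np.hstack([cv2.imread('pics/r3.png'),cv2.imread('pics/r4.png')]),(800,400)))"
```

```text
-0.0405 -0.0589
```

View pics/r5.png

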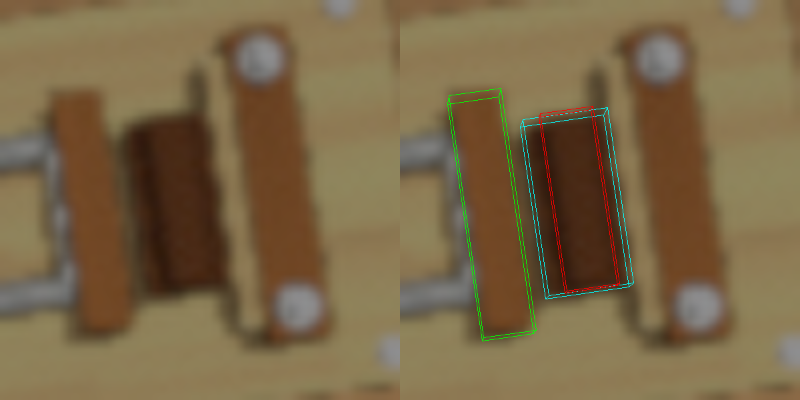

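The overlay agrees: jaw and blank fit the predicted positions with a gap of ~5.4 mm, the blank sits parallel against the liner, and the white line has turned ~90°, which is 5 clicks. Handing in.

```bash
python3 -c "
from workcell import hand_in,get_obs
print(get_obs()['time_s']);hand_in()"
```

```text
27.925
the job is handed in; nothing more can be done
```

I placed the largest blank in the jig, found that click 7 was the last click the dial would take, turned it back to click 5, and handed the job in at about 28 s.

- **Blank:** the grip measured 53.5 mm, which matches the 54 mm size. I set it flat between liner and jaw and let go.
- **Feeling for the last click:** the torque began to rise at about click 7.15. It reached about 0.13 N m near click 8, which I estimate as about 16 N on the wood, below the 30 N crush limit. That is more than a click can hold.
- **Last checks:**
  - The white line had turned about 90°, which is five clicks.
  - The jaw had moved about 12.5 mm, also five clicks.
  - The blank was parallel against the liner, and the gap to the jaw was about 5.4 mm.
  - The gripper was clear of everything.

**Not checked or not matching:**
- I took click 7 as the last from the torque curve. I did not let go at click 8 to see it fall back.
- The scene camera disagreed with the top camera by about 1–2 px, so I used the top camera.
- I did not compare the glue, gouge and plane with the first pictures at the end, but the arm did not work near them.

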